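# Flip the stock bin open and refill it

## Task

Swing the bin's hinged lid up and over, past its balance point, so that it stays open by itself. Then tip the six steel balls from the orange scoop into the bin, all of them, and stand the empty scoop upright beside the bin, leaving the other things where they are.

Things in the scene. Friction and masses are not known exactly. Their poses are not given: they have to be found in the camera images.
- bin: It, the scoop and the bystanders stand on a thin grey mat, fixed, whose top is 3.5 mm above the worktop (z = 0.0035). Fixed grey sheet-metal stock bin, an open box 130 (its x) x 190 (its y) x 70 mm high, walls 4 mm. Origin: centre of its underside, on the mat. Its front faces its own -x (roughly towards the robot). It stands left or right of the middle.
- lid (a joint): Angle of the blue bin lid: 0 = shut, 1.95 rad = fully open, leaning back against its stop. It turns freely (light damping) and weighs about 0.16 kg. Its balance point is near 1.5 rad: let go below that it falls shut, beyond it it falls open to the stop and stays.
- lid_hinge (a point): Middle of the lid's hinge line, 66 mm behind the bin's centre (its +x) and 72 mm above its underside; the line runs along the bin's y. The lid turns about the bin's +y: its front edge rises and goes over backwards. The frame turns with the lid. The lid panel is 134 mm from hinge to front, 192 mm wide, 4 mm thick.
- lid_plate (a point): Centre of the yellow push plate that stands up square from the lid's front edge: 80 mm wide (bin's y), 6 mm thick, from the lid's top up to 50 mm above the hinge line, with a 10 mm round bead along its top edge (45 mm above the hinge line). With the lid shut the point lies 131 mm in front of and 25 mm above the hinge line; the plate's outer face is 134 mm in front of it. The frame turns with the lid.
- scoop: Loose orange pouring scoop, tray 100 (its x) x 72 (its y) mm with walls 42 mm high, about 0.15 kg empty. Origin: on its underside, straight below the grip point; the tray reaches 53 mm in front of it (spout) and the handle post 59 mm behind. The open spout is at its -x end: a ramp that rises at 26 degrees from the floor, so the balls stay in while it is level and run out, towards -x, once it is tipped 40 to 50 degrees spout-down. Upright: its z points up.
- scoop_grip (a point): Grip point on the scoop's black handle bar, 82 mm above its underside, over the tray's middle. The bar runs along the scoop's x from 38 mm on the spout side of this point to 58 mm behind it, is 16 mm wide (scoop's y) and 20 mm high (72 to 92 mm above the underside); free space of 30 mm between bar and tray walls.
- scoop_spout (a point): Middle of the spout's edge: 53 mm in front of (scoop's -x) the grip point and 66 mm below it.
- ball1_center (a point): Centre of one of the six steel bearing balls, 20 mm across, 33 g, that lie in the scoop at the start.
- ball2_center (a point): Centre of one of the six steel bearing balls, 20 mm across, 33 g, that lie in the scoop at the start.
- ball3_center (a point): Centre of one of the six steel bearing balls, 20 mm across, 33 g, that lie in the scoop at the start.
- ball4_center (a point): Centre of one of the six steel bearing balls, 20 mm across, 33 g, that lie in the scoop at the start.
- ball5_center (a point): Centre of one of the six steel bearing balls, 20 mm across, 33 g, that lie in the scoop at the start.
- ball6_center (a point): Centre of one of the six steel bearing balls, 20 mm across, 33 g, that lie in the scoop at the start.
- spool_1: Bystander, loose, to be left alone: solder spool, 52 mm across, 42 mm high, by a front corner of the bin. Origin: centre of its underside, on the mat.
- label_box: Bystander, loose, to be left alone: small white carton, 50 x 70 x 34 mm, beside the bin. Origin: centre of its underside, on the mat.
- tape_white: Bystander, loose, to be left alone: white tape roll, 60 mm across, 24 mm high, beside the bin. Origin: centre of its underside, on the mat.
- driver_red: Bystander, loose, to be left alone: red screwdriver, 24 x 160 x 25 mm, lying behind the scoop. Origin: centre of its underside, on the mat.
- tape_amber: Bystander, loose, to be left alone: amber tape roll, 56 mm across, 12 mm high, beside the scoop. Origin: centre of its underside, on the mat.

How it is judged (in metres and radians):
On the way, in this order (a step that is already met when the one before it is completed fails the run):
1. the lid stands open on its stop with nothing touching it (value of joint lid above 1.75 rad and contact force between lid and the fingers below 0.1 N and contact force between lid and the arm below 0.1 N), for 0.2 s.
2. the scoop, lifted over the bin, is being tipped (angle between scoop's own z axis and vertical above 0.35 rad and height (world z) of scoop_grip above 0.12 m and horizontal distance between scoop_spout and bin below 0.13 m).
3. all six balls lie in the bin (x of ball1_center in the frame of bin between -0.065 and 0.065 m and y of ball1_center in the frame of bin between -0.095 and 0.095 m and z of ball1_center in the frame of bin between 0 and 0.06 m and x of ball2_center in the frame of bin between -0.065 and 0.065 m and y of ball2_center in the frame of bin between -0.095 and 0.095 m and z of ball2_center in the frame of bin between 0 and 0.06 m and x of ball3_center in the frame of bin between -0.065 and 0.065 m and y of ball3_center in the frame of bin between -0.095 and 0.095 m and z of ball3_center in the frame of bin between 0 and 0.06 m and x of ball4_center in the frame of bin between -0.065 and 0.065 m and y of ball4_center in the frame of bin between -0.095 and 0.095 m and z of ball4_center in the frame of bin between 0 and 0.06 m and x of ball5_center in the frame of bin between -0.065 and 0.065 m and y of ball5_center in the frame of bin between -0.095 and 0.095 m and z of ball5_center in the frame of bin between 0 and 0.06 m and x of ball6_center in the frame of bin between -0.065 and 0.065 m and y of ball6_center in the frame of bin between -0.095 and 0.095 m and z of ball6_center in the frame of bin between 0 and 0.06 m), for 0.2 s.
At the end, for the whole second after the job is handed in: The lid stands open on its own (beyond 1.75 rad), all six balls are in the bin below its rim, and the scoop stands released and at rest, upright (within 7 degrees) with its underside on the worktop or mat, outside the bin (all of step 3 and value of joint lid above 1.75 rad and angle between scoop's own z axis and vertical below 0.12 rad and height (world z) of scoop between -0.008 and 0.012 m and horizontal distance between scoop and bin above 0.09 m and linear speed of scoop below 0.02 m/s); the robot touches nothing.
It fails at once if the solder spool is moved more than 30 mm (distance of spool_1 from where it was at the start of the episode above 0.03 m).
It fails at once if the small white carton is moved more than 30 mm (distance of label_box from where it was at the start of the episode above 0.03 m).
It fails at once if the white tape roll is moved more than 30 mm (distance of tape_white from where it was at the start of the episode above 0.03 m).
It fails at once if the red screwdriver is moved more than 30 mm (distance of driver_red from where it was at the start of the episode above 0.03 m).
It fails at once if the amber tape roll is moved more than 30 mm (distance of tape_amber from where it was at the start of the episode above 0.03 m).
It also fails if it takes over 72 s, if anything falls off the work surface, if the arm or the gripper's body presses on something with over 40 N, if the wrist force passes 120 N, or if a joint passes its speed limit or range.

## Robot

A 6-joint arm with a two-finger parallel gripper is mounted at the origin on a cart in front of the work surface, level with it; the furniture and walls round the work are solid. World frame = base frame: x ahead of the robot, y to its left, z up, the work surface at z = 0. Lengths are in mm, angles in rad, forces in N, time in s.
With the tool pointing down it reaches from about 350 to 875 mm from the base axis. Payload 4.2 kg.
Tool frame: the origin (TCP) lies at the very end of the fingers, on their centre line; the grasp point (between the pads) lies 19 mm behind it; z points along the fingers, y is the line along which they close (so a half turn about z gives the same grasp; the last joint's range is limited). The gripper opens to 85 mm and grips with 20 to 120 N. Pads are 22 mm wide; open, the fingers measure 114 mm over their backs; the gripper's body (76 mm by 85 mm) begins 54 mm behind the grasp point. The pads swing forward as they close: fully open they stand 13 mm farther back than shut.
Start: joints at [-0.976, 0.385, 0.008, 0, -1.194, -0.259], TCP at [205.968, -590.065, 231.312] pointing down, gripper open.
Joint ranges: [-3.14, 3.14], [-1.21, 2.06], [-1.07, 1.41], [-3.16, 2.05], [-2.99, -0.16], [-3.1, 3.1]. Speed limits (rad/s): [2.79, 2.79, 3.14, 3.14, 3.14, 3.14].

## Interface

Orientations are given as a unit quaternion [x, y, z, w].
In Python, from bench import arm, optics gives the robot as it stands. The module is installed in compiled form; this text tells all that it offers.
- The arm moves only by the tool step_arm, never from a script. Its argument "motion" is a list of rows, each an object with "dr": the turn, a rotation vector about the tool's x, y, z in units of 8 degrees (1.0 is 8 degrees), a list of three; "slide": the shift along the tool's x, y, z in mm, a list of three; "jaw": the finger opening in mm, from 0 to 85.4. A call has exactly 8 rows; each row is the pose to reach, as a shift and turn from the pose commanded when the call began, along the tool's axes at that moment; what a row does not reach only later rows make up. A row lasts 1/8 s, in which the tool goes at most 62.5 mm and 10.7 degrees, less where a joint would pass 70% of its speed; a pose out of reach is approached as far as the arm can. A call with a gripper value outside its range is refused whole. The fingers move at their own pace and stop on an object; the grip force is fixed at half the most. Time passes only in rows, so rows that repeat a pose let the fingers close, or fill a call up. It gives the time, the measured TCP pose, the force, the opening and the grip force at its end, in the units of the state.
- arm.read_state(): the state, without advancing time (a new reading comes with each control period).
- optics.get_image(name): name is "side" or "top" or "wrist"; returns the picture (480x640x3 uint8, blue, green, red); there is no depth.
- optics.camera_info(name): a dict with "camera_matrix" (3x3 intrinsics, pixels), "view" (4x4, takes a point from world to camera coordinates); the wrist camera has in their place "T_tool_cam" (4x4, takes a point from camera to tool coordinates, whose origin is the TCP and whose axes are the flange's). Camera axes: x right, y up, looking along -z (the intrinsics and any distortion apply to the point x, -y, -z); pixel columns grow to the right and rows downward; lengths in mm; the calibration is good to about 2 mm. A picture is of the moment at which its call begins: read the wrist's pose just before it. camera_info takes no time and is no camera call.
- arm.job_done(): hands the job in; it is judged then, once.
The state is a dict: "clock": time; "joints": joint angles; "joint_vel": joint speeds; "joint_efforts": joint torques, N m; "position": TCP position; "ee_rot": TCP orientation; "contact_force": force on the tool from outside, world axes, zero at the start; "wrist_torque": the same for the moment, N m; "gripper_width": finger opening in mm; "grasp_force": force on a finger pad.
Only numpy, scipy, OpenCV 4.12 (cv2) and the standard library are available. Lean on these libraries where they do the work, as an engineer would, in place of code of your own. Each camera call takes 0.05 s, during which the arm holds its last target. There are 200 camera calls.

## Working session

There is one attempt and no reset: what is moved stays moved. The work goes in short steps, Python scripts to look and compute and a tool call to move; the robot and the scene stay as the last step left them, time stands still between calls to the robot, and variables do not carry over. Pictures are saved under pics/ and viewed, at most 10 in all, crops included, and the job is handed in when it is done.

Besides the shell and the picture viewer there is one more tool, called after "Request:" by a JSON object that holds its "op" and its "data". step_arm: Moves the arm, as the interface text tells. Its arguments: {"type":"object","properties":{"motion":{"type":"array","items":{"type":"object","properties":{"dr":{"type":"array","items":{"type":"number"}},"slide":{"type":"array","items":{"type":"number"}},"jaw":{"type":"number"}}}}},"required":["motion"]}

```bash
mkdir -p pics; python3 - <<'E'
from bench import arm, optics
import cv2,numpy as np
print(arm.read_state())
for n in("top","side"):
    cv2.imwrite(f"pics/{n}0.png",optics.get_image(n))
for n in("top","side","wrist"):
    print(n,{k:np.round(v,3).tolist() if not isinstance(v,str) else v for k,v in optics.camera_info(n).items()})
E
```

```text
{'clock': 0.0, 'joints': array([-9.76367392e-01,  3.85548317e-01,  6.58027751e-03, -5.05303669e-04,
       -1.19399948e+00, -2.58591552e-01]), 'joint_vel': array([ 2.09827215e-03,  1.11526214e-03,  2.94581223e-05, -2.74294326e-04,
       -6.54654924e-04, -3.73807157e-04]), 'joint_efforts': array([-9.93564172e-04, -3.92292202e+01,  1.88395000e+01,  4.18604672e+00,
       -4.76466928e-03, -1.83275603e-06]), 'position': array([ 205.78446372, -589.50887933,  230.20780426]), 'ee_rot': array([-1.67038669e-01,  9.85949720e-01,  1.08548768e-03, -2.35316195e-04]), 'contact_force': array([-0.31713242,  0.39589381, -0.82018506]), 'wrist_torque': array([ 0.01152323, -0.00262015, -0.01549174]), 'grasp_force': 0.0, 'gripper_width': 84.9392470092035}
top {'camera_matrix': [[588.823, 0.0, 325.385], [0.0, 588.823, 235.979], [0.0, 0.0, 1.0]], 'view': [[0.017, -1.0, 0.003, -31.895], [0.99, 0.017, 0.14, -550.439], [-0.14, 0.001, 0.99, -1196.155], [0.0, 0.0, 0.0, 1.0]]}
side {'camera_matrix': [[444.237, 0.0, 319.642], [0.0, 444.237, 240.723], [0.0, 0.0, 1.0]], 'view': [[-0.994, -0.111, 0.0, 558.272], [0.061, -0.545, 0.837, -114.194], [-0.093, 0.831, 0.548, -925.789], [0.0, 0.0, 0.0, 1.0]]}
wrist {'camera_matrix': [[356.357, 0.0, 313.226], [0.0, 356.357, 238.477], [0.0, 0.0, 1.0]], 'T_tool_cam': [[0.001, 0.946, 0.324, 82.318], [1.0, -0.001, -0.0, -0.141], [0.0, 0.324, -0.946, -141.944], [0.0, 0.0, 0.0, 1.0]]}
```

View pics/top0.png

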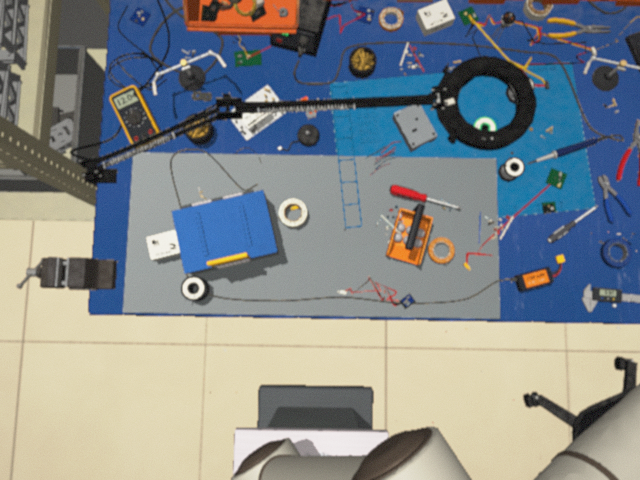

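View pics/side0.png

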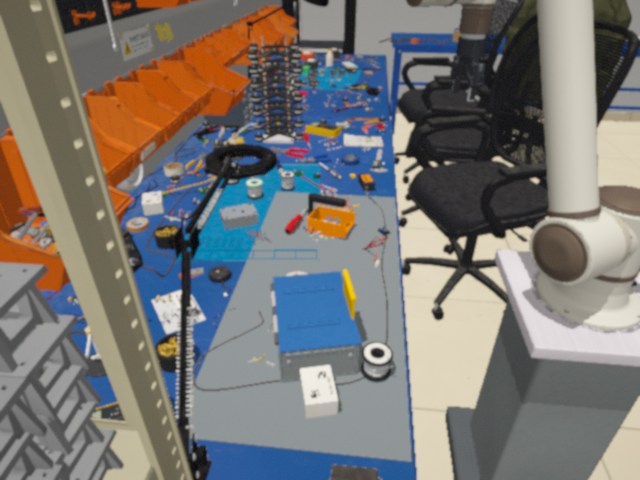

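The top view shows the bin at left (blue lid about 173–277, 192–272, yellow plate about (228,260)). The scoop is at about (410,235), with the driver behind it and the amber tape to its right. The side view agrees. Next I'll enlarge both areas.

```bash
cat > h.py <<'E'
from bench import arm, optics
import cv2,numpy as np
from scipy.spatial.transform import Rotation as R
def ray(n,uv,z,tool=None):
    c=optics.camera_info(n);K=np.array(c['camera_matrix'])
    if n=='wrist':
        T=np.eye(4);T[:3,:3]=R.from_quat(tool[1]).as_matrix();T[:3,3]=tool[0];M=T@np.array(c['T_tool_cam'])
    else: M=np.linalg.inv(np.array(c['view']))
    d=np.linalg.inv(K)@[uv[0],uv[1],1];d=M[:3,:3]@[d[0],-d[1],-d[2]];o=M[:3,3]
    return o+d*(z-o[2])/d[2]
def proj(n,P,tool=None):
    c=optics.camera_info(n);K=np.array(c['camera_matrix'])
    if n=='wrist':
        T=np.eye(4);T[:3,:3]=R.from_quat(tool[1]).as_matrix();T[:3,3]=tool[0];V=np.linalg.inv(T@np.array(c['T_tool_cam']))
    else: V=np.array(c['view'])
    p=V[:3,:3]@P+V[:3,3];q=K@[p[0],-p[1],-p[2]];return q[:2]/q[2]
def frame(x,y,yaw,z=3.5):
    r=R.from_euler('z',yaw).as_matrix();o=np.array([x,y,z]);return lambda *p:o+r@np.array(p)
E
python3 - <<'E'
import cv2,numpy as np
i=cv2.imread('pics/top0.png')
a=cv2.resize(i[180:305,140:320],None,fx=4,fy=4,interpolation=cv2.INTER_CUBIC)[:, :720]
b=cv2.resize(i[175:280,375:475],None,fx=5,fy=5,interpolation=cv2.INTER_CUBIC)
cv2.imwrite('pics/binc.png',a);cv2.imwrite('pics/scoopc.png',b)
E
```

```text
(no output)
```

View pics/binc.png

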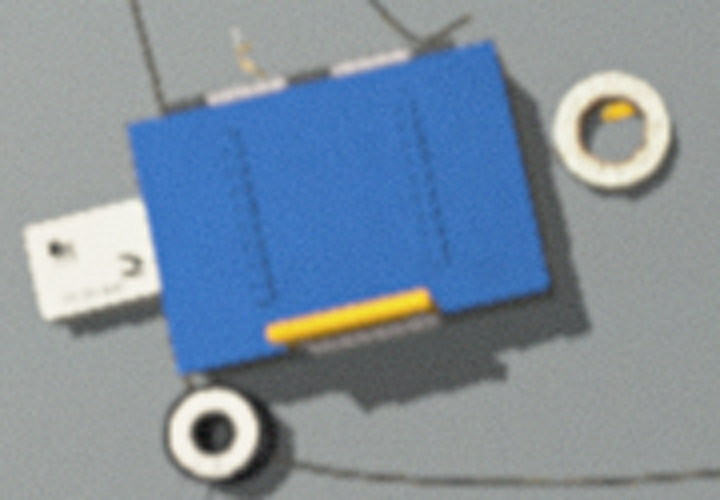

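View pics/scoopc.png

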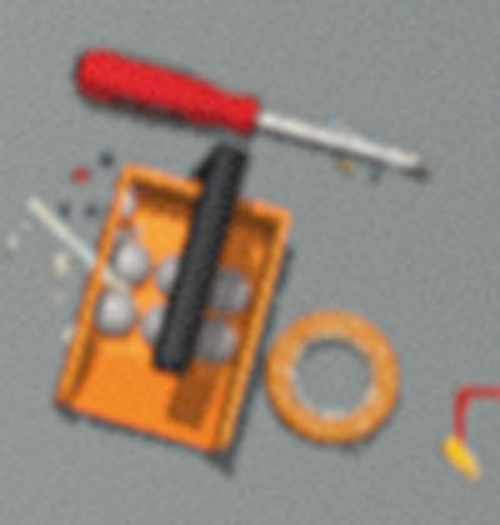

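The bin crop shows the lid corners at (130,124), (493,42), (550,288) and (180,374), and the bead from (267,332) to (430,300). In the scoop crop the bar runs from (230,150) to (170,366), with the spout towards the robot.

```bash
python3 - <<'E'
from h import *
t=lambda u,v:(140+(u+.5)/4-.5,180+(v+.5)/4-.5)
s=lambda u,v:(375+(u+.5)/5-.5,175+(v+.5)/5-.5)
from scipy.optimize import least_squares
np.set_printoptions(precision=1,suppress=True)
# lid corners in bin frame: hinge x=66,z=72
obj=[(66,96,74),(66,-96,74),(-68,-96,74),(-68,96,74),(-65,40,122),(-65,-40,122)]
px=[t(130,124),t(493,42),t(550,288),t(180,374),t(267,332),t(430,298)]
f=lambda p:np.concatenate([proj('top',frame(*p)(*o))-q for o,q in zip(obj,px)])
r=least_squares(f,[500,200,0.2],x_scale=[100,100,.3]);print('bin',r.x[:2],round(r.x[2],3),r.fun)
obj=[(-38,0,92),(58,0,92),(47,36,42),(47,-36,42)]
px=[s(168,368),s(232,146),s(125,168),s(290,212)]
r=least_squares(f:=lambda p:np.concatenate([proj('top',frame(*p)(*o))-q for o,q in zip(obj,px)]),[500,-150,-.2],x_scale=[100,100,.3]);print('scoop',r.x[:2],round(r.x[2],3),r.fun)
print('spool',ray('top',t(212,432),45.5),'tapew',ray('top',t(612,130),27.5),'box',ray('top',t(95,262),37.5))
print('amber',ray('top',s(333,377),15.5),'driver',ray('top',s(85,75),15),ray('top',s(420,170),15))
E
```

```text
bin [553.5 183.5] 0.246 [-0.7 -0.9  0.5 -1.2  0.4  0.4 -0.4  0.5  0.2  1.  -0.1  0.1]
scoop [ 557.2 -198.8] -0.273 [ 0.3  0.3  0.2 -0.6 -0.3 -0.3 -0.2  0.6]
spool [437.8 249.   45.5] tapew [602.6  48.1  27.5] box [525.9 316.3  37.5]
amber [ 528.3 -269.8   15.5] driver [ 658.1 -164.    15. ] [ 618.8 -308.4   15. ]
```

```bash
cat >> h.py <<'E'
def down(psi): # tool pointing down, tool x heading psi (deg)
    c,s=np.cos(np.radians(psi)),np.sin(np.radians(psi));return R.from_matrix(np.array([[c,s,0],[s,-c,0],[0,0,-1.]]))
def plan(p,rot):
    S=arm.read_state();r0=R.from_quat(S['ee_rot'])
    print('t',round(S['clock'],2),'slide',np.round(r0.inv().apply(np.array(p)-S['position']),1),'dr',np.round(np.degrees((r0.inv()*rot).as_rotvec())/8,2),'F',S['contact_force'].round(1))
E
python3 - <<'E'
from h import *
for z in(0,150,300,450):
    P=ray('top',(228,104),z);print(P.round(),proj('side',P).round())
B=frame(553.5,183.5,.246)
print(B(-110,0,105)); plan((460,-200,260),down(-165.9)); plan(B(-110,0,105),down(-165.9))
E
```

```text
[850. 200.   0.] [156. 331.]
[794. 174. 150.] [176. 261.]
[738. 147. 300.] [199. 177.]
[682. 121. 450.] [228.  76.]
[446.8116288  156.71210253 108.5       ]
t 0.1 slide [-368.3  284.2  -29.1] dr [ 0.01 -0.    0.64] F [-0.   0.4 -0.2]
t 0.1 slide [-473.4  625.1  123. ] dr [ 0.01 -0.    0.64] F [-0.   0.4 -0.2]
```

Request:
{"op": "step_arm", "data": {"motion": [{"slide": [-46, 36, -4], "dr": [0, 0, 0.1], "jaw": 0}, {"slide": [-92, 71, -7], "dr": [0, 0, 0.2], "jaw": 0}, {"slide": [-138, 107, -11], "dr": [0, 0, 0.3], "jaw": 0}, {"slide": [-184, 142, -15], "dr": [0, 0, 0.4], "jaw": 0}, {"slide": [-230, 178, -18], "dr": [0, 0, 0.5], "jaw": 0}, {"slide": [-276, 213, -22], "dr": [0, 0, 0.64], "jaw": 0}, {"slide": [-322, 249, -25], "dr": [0, 0, 0.64], "jaw": 0}, {"slide": [-368, 284, -29], "dr": [0, 0, 0.64], "jaw": 0}]}}

```text
clock: 1.1
position: [460.3, -198.8, 260.2]
ee_rot: [-0.123, 0.992, 0.0, -0.0]
contact_force: [0.5, -0.7, -0.5]
gripper_width: -0.0
grasp_force: 0.0
```

```bash
python3 - <<'E'
from h import *
B=frame(553.5,183.5,.246)
plan(B(-110,0,105),down(-165.9))
E
```

```text
t 1.1 slide [-73.8 348.  151.8] dr [ 0. -0.  0.] F [ 0.5 -0.7 -0.5]
```

Request:
{"op": "step_arm", "data": {"motion": [{"slide": [-12, 58, 10], "dr": [0, 0, 0], "jaw": 0}, {"slide": [-25, 116, 25], "dr": [0, 0, 0], "jaw": 0}, {"slide": [-37, 174, 40], "dr": [0, 0, 0], "jaw": 0}, {"slide": [-49, 232, 60], "dr": [0, 0, 0], "jaw": 0}, {"slide": [-62, 290, 80], "dr": [0, 0, 0], "jaw": 0}, {"slide": [-74, 338, 105], "dr": [0, 0, 0], "jaw": 0}, {"slide": [-74, 348, 130], "dr": [0, 0, 0], "jaw": 0}, {"slide": [-74, 348, 152], "dr": [0, 0, 0], "jaw": 0}]}}

```text
clock: 2.1
position: [446.1, 155.9, 107.1]
ee_rot: [-0.124, 0.992, -0.0, -0.001]
contact_force: [-0.5, 0.1, -0.2]
gripper_width: -0.2
grasp_force: 0.0
```

```bash
python3 - <<'E'
from h import *
B=frame(553.5,183.5,.246)
plan(B(-110,0,105),down(-165.9))
i=optics.get_image('side');cv2.imwrite('pics/side1.png',cv2.resize(i[220:420,240:440],None,fx=3,fy=3))
E
```

```text
t 2.1 slide [-0.9  0.6 -1.4] dr [-0.   -0.01  0.02] F [-0.5  0.1 -0.2]
```

View pics/side1.png

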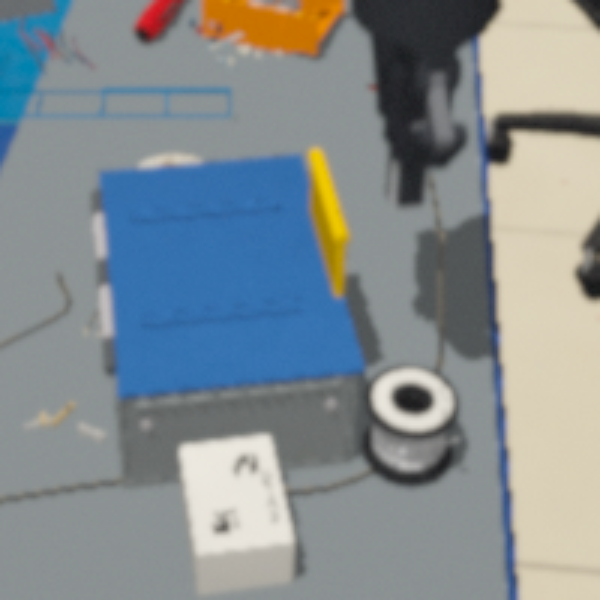

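The picture shows the finger in front of the yellow plate's middle, at bead height, with the spool clear. Now I'll push along the arc.

Request:
{"op": "step_arm", "data": {"motion": [{"slide": [-20, 0, 2], "dr": [0, 0, 0], "jaw": 0}, {"slide": [-36, 0, 3], "dr": [0, 0, 0], "jaw": 0}, {"slide": [-42, 0, -15], "dr": [0, 0, 0], "jaw": 0}, {"slide": [-51, 0, -34], "dr": [0, 0, 0], "jaw": 0}, {"slide": [-62, 0, -51], "dr": [0, 0, 0], "jaw": 0}, {"slide": [-76, 0, -67], "dr": [0, 0, 0], "jaw": 0}, {"slide": [-92, 0, -80], "dr": [0, 0, 0], "jaw": 0}, {"slide": [-109, 0, -91], "dr": [0, 0, 0], "jaw": 0}]}}

```text
clock: 3.15
position: [552.7, 181.1, 200.3]
ee_rot: [-0.123, 0.992, 0.0, -0.0]
contact_force: [-1.2, -0.2, -0.9]
gripper_width: -0.2
grasp_force: 0.3
```

```bash
python3 - <<'E'
from h import *
B=frame(553.5,183.5,.246)
for X,Z in((-50,130.5),(-32,134),(-11,136),(9,135),(40,130),(60,121),(70,114)): plan(B(66+X,0,72+Z),down(-165.9))
i=optics.get_image('side');cv2.imwrite('pics/side2.png',cv2.resize(i[200:400,220:420],None,fx=3,fy=3))
E
```

```text
t 3.15 slide [-17.4   2.2  -5.7] dr [ 0. -0. -0.] F [-1.2 -0.2 -0.9]
t 3.15 slide [-35.4   2.2  -9.2] dr [ 0. -0. -0.] F [-1.2 -0.2 -0.9]
t 3.15 slide [-56.4   2.2 -11.2] dr [ 0. -0. -0.] F [-1.2 -0.2 -0.9]
t 3.15 slide [-76.4   2.2 -10.2] dr [ 0. -0. -0.] F [-1.2 -0.2 -0.9]
t 3.15 slide [-107.4    2.2   -5.2] dr [ 0. -0. -0.] F [-1.2 -0.2 -0.9]
t 3.15 slide [-127.4    2.2    3.8] dr [ 0. -0. -0.] F [-1.2 -0.2 -0.9]
t 3.15 slide [-137.4    2.2   10.8] dr [ 0. -0. -0.] F [-1.2 -0.2 -0.9]
```

View pics/side2.png

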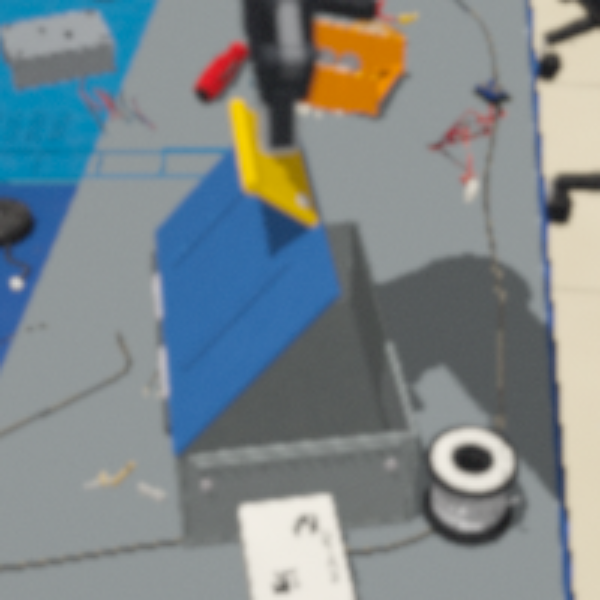

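The lid is at about 50°, with the finger on the plate just under the bead. I'll carry on over the top.

Request:
{"op": "step_arm", "data": {"motion": [{"slide": [-17, 1, -6], "dr": [0, 0, 0], "jaw": 0}, {"slide": [-35, 2, -9], "dr": [0, 0, 0], "jaw": 0}, {"slide": [-56, 2, -11], "dr": [0, 0, 0], "jaw": 0}, {"slide": [-77, 2, -10], "dr": [0, 0, 0], "jaw": 0}, {"slide": [-108, 2, -4], "dr": [0, 0, 0], "jaw": 0}, {"slide": [-128, 2, 5], "dr": [0, 0, 0], "jaw": 0}, {"slide": [-137, 2, 11], "dr": [0, 0, 0], "jaw": 0}, {"slide": [-132, 2, -25], "dr": [0, 0, 0], "jaw": 0}]}}

```text
clock: 4.2
position: [679.6, 214.9, 221.3]
ee_rot: [-0.122, 0.993, -0.001, -0.003]
contact_force: [-1.3, -0.2, 0.5]
gripper_width: -0.2
grasp_force: 0.0
```

```bash
python3 - <<'E'
from h import *
plan((540,0,290),down(-90)); 
i=optics.get_image('side');cv2.imwrite('pics/side3.png',cv2.resize(i[200:400,200:400],None,fx=3,fy=3))
E
```

```text
t 4.2 slide [ 188.  -174.7  -67.5] dr [ 0.02 -0.04 -9.5 ] F [-1.3 -0.2  0.5]
```

View pics/side3.png

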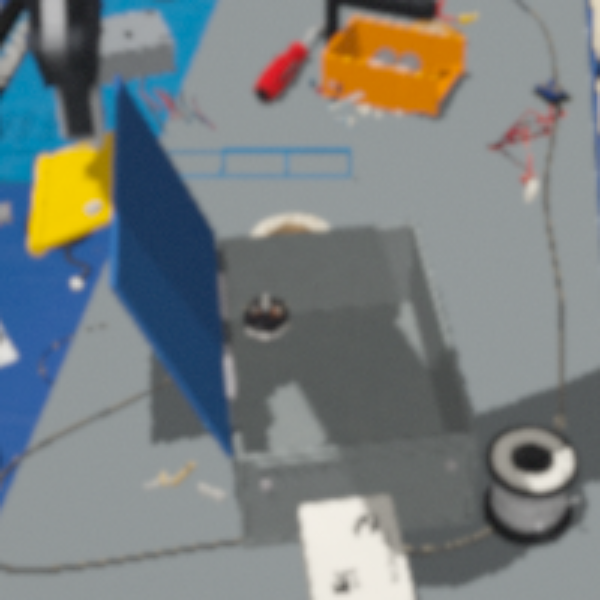

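The lid leans on its stop and the bin is empty. I'll lift clear, then turn and travel towards the scoop.

Request:
{"op": "step_arm", "data": {"motion": [{"slide": [0, 0, -50], "dr": [0, 0, 0], "jaw": 0}, {"slide": [10, 0, -80], "dr": [0, 0, -1.3], "jaw": 0}, {"slide": [40, -25, -80], "dr": [0, 0, -2.6], "jaw": 0}, {"slide": [70, -55, -80], "dr": [0, 0, -3.9], "jaw": 20}, {"slide": [100, -85, -80], "dr": [0, 0, -5.2], "jaw": 40}, {"slide": [130, -115, -80], "dr": [0, 0, -6.5], "jaw": 60}, {"slide": [160, -145, -80], "dr": [0, 0, -7.8], "jaw": 60}, {"slide": [188, -175, -80], "dr": [0, 0, -9.1], "jaw": 60}]}}

```text
clock: 5.25
position: [539.1, -1.3, 304.5]
ee_rot: [-0.69, 0.724, -0.0, 0.0]
contact_force: [1.5, -0.6, -0.0]
gripper_width: 60.0
grasp_force: 0.0
```

```bash
python3 - <<'E'
from h import *
plan((557,-199,230),down(-15.6)); print(arm.read_state()['joints'].round(2))
E
```

```text
t 5.25 slide [196.7 -27.3  74.4] dr [-0.01 -0.   -9.64] F [ 1.5 -0.6 -0. ]
[ 0.3   0.19 -0.08 -0.   -1.3  -0.35]
```

Request:
{"op": "step_arm", "data": {"motion": [{"slide": [25, -3, 9], "dr": [0, 0, -1.25], "jaw": 60}, {"slide": [50, -7, 18], "dr": [0, 0, -2.5], "jaw": 60}, {"slide": [75, -10, 27], "dr": [0, 0, -3.75], "jaw": 60}, {"slide": [100, -14, 36], "dr": [0, 0, -5], "jaw": 60}, {"slide": [125, -17, 45], "dr": [0, 0, -6.25], "jaw": 60}, {"slide": [150, -21, 54], "dr": [0, 0, -7.5], "jaw": 60}, {"slide": [175, -24, 64], "dr": [0, 0, -8.75], "jaw": 60}, {"slide": [197, -27, 74], "dr": [0, 0, -9.64], "jaw": 60}]}}

```text
clock: 6.25
position: [556.4, -199.1, 230.0]
ee_rot: [0.991, -0.137, 0.0, -0.0]
contact_force: [-0.7, 0.5, 0.6]
gripper_width: 60.2
grasp_force: 0.0
```

```bash
python3 - <<'E'
from h import *
S=arm.read_state();i=optics.get_image('wrist');cv2.imwrite('pics/w1.png',i)
plan((557,-199,230),down(-15.6)); print(S['joints'].round(2));T=(S['position'],S['ee_rot'])
f=frame(557.2,-198.8,-.273)
for o in((-38,0,92),(58,0,92),(0,0,92)):print(proj('wrist',f(*o),T).round(1))
E
```

```text
t 6.3 slide [ 0.7 -2.  -1.8] dr [ 0.    0.02 -0.01] F [ 1.2 -0.8 -0. ]
[-0.07  0.33 -0.08 -0.   -1.16  1.37]
[313.2 268.9]
[313.  152.5]
[313.1 225.9]
```

View pics/w1.png

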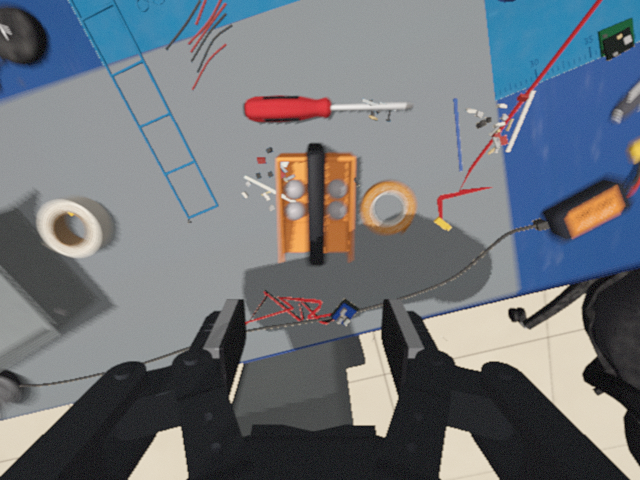

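The wrist view shows the bar running vertically from (316,146) to (316,264), about 3 px right of and 5 px above the prediction. The correction is about +5 mm in tool x and +2 mm in tool y, then I'll descend.

Request:
{"op": "step_arm", "data": {"motion": [{"slide": [5, 1.5, 30], "dr": [0, 0, 0], "jaw": 60}, {"slide": [5, 1.5, 70], "dr": [0, 0, 0], "jaw": 60}, {"slide": [5, 1.5, 110], "dr": [0, 0, 0], "jaw": 60}, {"slide": [5, 1.5, 140], "dr": [0, 0, 0], "jaw": 60}, {"slide": [5, 1.5, 157], "dr": [0, 0, 0], "jaw": 60}, {"slide": [5, 1.5, 165], "dr": [0, 0, 0], "jaw": 60}, {"slide": [5, 1.5, 165], "dr": [0, 0, 0], "jaw": 5}, {"slide": [5, 1.5, 165], "dr": [0, 0, 0], "jaw": 5}]}}

```text
clock: 7.3
position: [561.9, -201.1, 66.5]
ee_rot: [0.99, -0.139, 0.001, 0.0]
contact_force: [0.3, -1.6, 0.7]
gripper_width: 24.3
grasp_force: 0.0
```

Request:
{"op": "step_arm", "data": {"motion": [{"slide": [0, 0, 0], "dr": [0, 0, 0], "jaw": 5}, {"slide": [0, 0, 0], "dr": [0, 0, 0], "jaw": 5}, {"slide": [0, 0, -5], "dr": [0, 0, 0], "jaw": 5}, {"slide": [0, 0, -15], "dr": [0, 0, 0], "jaw": 5}, {"slide": [0, 0, -30], "dr": [0, 0, 0], "jaw": 5}, {"slide": [0, 0, -50], "dr": [0, 0, 0], "jaw": 5}, {"slide": [0, 0, -65], "dr": [0, 0, 0], "jaw": 5}, {"slide": [0, 0, -75], "dr": [0, 0, 0], "jaw": 5}]}}

```text
clock: 8.3
position: [561.3, -201.0, 141.6]
ee_rot: [0.99, -0.139, 0.001, -0.0]
contact_force: [-0.2, -0.4, -4.5]
gripper_width: 15.1
grasp_force: 58.5
```

```bash
python3 - <<'E'
from h import *
i=optics.get_image('side');cv2.imwrite('pics/side4.png',cv2.resize(i[130:280,250:450],None,fx=3,fy=3))
B=frame(553.5,183.5,.246)
plan(B(-5,-160,170),down(-75.9)); print(B(-5,-160,170))
E
```

```text
t 8.35 slide [ -37.9 -226.6  -30.8] dr [-0.01 -0.02  7.49] F [ 0.9 -0.2 -2.5]
[587.61474309  27.09928292 173.5       ]
```

View pics/side4.png

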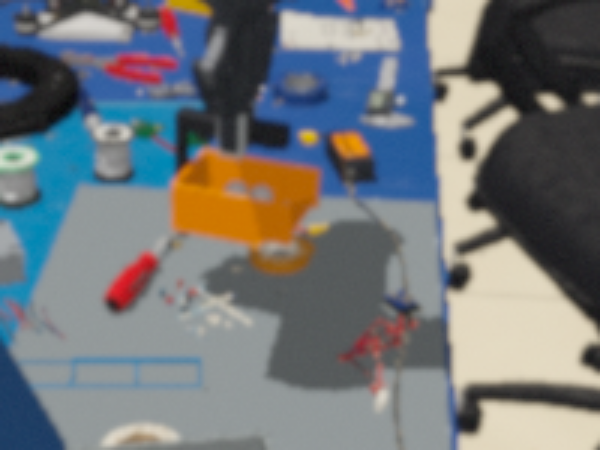

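The scoop is lifted level with its balls. Next I'll work out the approach and tipping poses.

```bash
cat > pour.py <<'E'
from h import *
B=frame(553.5,183.5,.246)
def pose(phi,S=(-5,-40,105)):
    c,s=np.cos(np.radians(phi)),np.sin(np.radians(phi))
    return B(S[0],S[1]-(53*c-47*s),S[2]+53*s+47*c), down(-75.9)*R.from_euler('y',phi,degrees=True)
E
python3 - <<'E'
from pour import *
plan(*pose(0,(-5,-40,125))); print(pose(0)[0])
E
```

```text
t 8.35 slide [ -71.4 -284.6  -32.9] dr [-0.01 -0.02  7.49] F [ 0.9 -0.2 -2.5]
[571.29847826  92.08219992 155.5       ]
```

Request:
{"op": "step_arm", "data": {"motion": [{"slide": [0, -10, -20], "dr": [0, 0, 0.5], "jaw": 5}, {"slide": [-8, -40, -36], "dr": [0, 0, 1.5], "jaw": 5}, {"slide": [-18, -80, -43], "dr": [0, 0, 2.5], "jaw": 5}, {"slide": [-28, -120, -43], "dr": [0, 0, 3.5], "jaw": 5}, {"slide": [-38, -160, -43], "dr": [0, 0, 4.5], "jaw": 5}, {"slide": [-50, -200, -43], "dr": [0, 0, 5.5], "jaw": 5}, {"slide": [-60, -240, -40], "dr": [0, 0, 6.5], "jaw": 5}, {"slide": [-71, -284, -35], "dr": [0, 0, 7.5], "jaw": 5}]}}

```text
clock: 9.35
position: [570.5, 92.8, 175.0]
ee_rot: [0.787, -0.617, -0.0, 0.0]
contact_force: [1.2, -0.6, -4.3]
gripper_width: 15.1
grasp_force: 58.9
```

```bash
python3 - <<'E'
from pour import *
print(arm.read_state()['joints'].round(2))
for f in(0,8,16,24,30,36,42,48,54,60): plan(*pose(f))
E
```

```text
[ 0.44  0.35 -0.19 -0.   -1.03 -0.2 ]
t 9.35 slide [ 0.9 -0.6 19.5] dr [ 0.    0.   -0.04] F [ 1.2 -0.6 -4.3]
t 9.35 slide [-6.2 -0.5 12.6] dr [ 0.01  1.   -0.04] F [ 1.2 -0.6 -4.3]
t 9.35 slide [-14.1  -0.5   6.7] dr [ 0.01  2.   -0.04] F [ 1.2 -0.6 -4.3]
t 9.35 slide [-22.8  -0.4   2. ] dr [ 0.01  3.   -0.04] F [ 1.2 -0.6 -4.3]
t 9.35 slide [-29.7  -0.4  -0.7] dr [ 0.01  3.75 -0.04] F [ 1.2 -0.6 -4.3]
t 9.35 slide [-36.9  -0.3  -2.7] dr [ 0.02  4.5  -0.04] F [ 1.2 -0.6 -4.3]
t 9.35 slide [-44.2  -0.3  -3.9] dr [ 0.02  5.25 -0.04] F [ 1.2 -0.6 -4.3]
t 9.35 slide [-51.6  -0.2  -4.3] dr [ 0.02  6.   -0.04] F [ 1.2 -0.6 -4.3]
t 9.35 slide [-59.   -0.2  -4. ] dr [ 0.02  6.75 -0.04] F [ 1.2 -0.6 -4.3]
t 9.35 slide [-66.3  -0.2  -2.9] dr [ 0.03  7.5  -0.04] F [ 1.2 -0.6 -4.3]
```

Request:
{"op": "step_arm", "data": {"motion": [{"slide": [0, 0, 8], "dr": [0, 0, 0], "jaw": 5}, {"slide": [-3, 0, 15], "dr": [0, 0.5, 0], "jaw": 5}, {"slide": [-6, 0, 13], "dr": [0, 1, 0], "jaw": 5}, {"slide": [-10, 0, 10], "dr": [0, 1.5, 0], "jaw": 5}, {"slide": [-14, 0, 7], "dr": [0, 2, 0], "jaw": 5}, {"slide": [-18, 0, 5], "dr": [0, 2.5, 0], "jaw": 5}, {"slide": [-23, 0, 2], "dr": [0, 3, 0], "jaw": 5}, {"slide": [-23, 0, 2], "dr": [0, 3, 0], "jaw": 5}]}}

```text
clock: 10.35
position: [564.9, 114.0, 172.3]
ee_rot: [0.772, -0.601, 0.163, 0.128]
contact_force: [0.2, -0.5, -4.5]
gripper_width: 14.9
grasp_force: 59.0
```

```bash
python3 - <<'E'
from pour import *
print(arm.read_state()['joints'].round(2))
for f in(24,30,36,42,48,54,60): plan(*pose(f))
E
```

```text
[ 0.66  0.38 -0.37  0.45 -1.04 -0.68]
t 10.35 slide [-0.5 -0.9 -1. ] dr [0.01 0.   0.01] F [ 0.2 -0.5 -4.5]
t 10.35 slide [-5.7 -0.9 -6.3] dr [0.01 0.75 0.01] F [ 0.2 -0.5 -4.5]
t 10.35 slide [-11.5  -0.9 -11. ] dr [0.01 1.5  0.01] F [ 0.2 -0.5 -4.5]
t 10.35 slide [-17.6  -0.9 -15.1] dr [0.01 2.25 0.01] F [ 0.2 -0.5 -4.5]
t 10.35 slide [-24.2  -0.9 -18.5] dr [0.01 3.   0.01] F [ 0.2 -0.5 -4.5]
t 10.35 slide [-31.1  -0.9 -21.2] dr [0.01 3.75 0.01] F [ 0.2 -0.5 -4.5]
t 10.35 slide [-38.3  -0.9 -23.1] dr [0.01 4.5  0.01] F [ 0.2 -0.5 -4.5]
```

Orientation tracks well and the joints are well inside their ranges, so I'll tip on to 60°.

Request:
{"op": "step_arm", "data": {"motion": [{"slide": [-6, 0, -6], "dr": [0, 0.75, 0], "jaw": 5}, {"slide": [-11, 0, -11], "dr": [0, 1.5, 0], "jaw": 5}, {"slide": [-18, 0, -15], "dr": [0, 2.25, 0], "jaw": 5}, {"slide": [-24, 0, -18], "dr": [0, 3, 0], "jaw": 5}, {"slide": [-31, 0, -21], "dr": [0, 3.75, 0], "jaw": 5}, {"slide": [-38, 0, -23], "dr": [0, 4.5, 0], "jaw": 5}, {"slide": [-38, 0, -23], "dr": [0, 4.5, 0], "jaw": 5}, {"slide": [-38, 0, -23], "dr": [0, 4.5, 0], "jaw": 5}]}}

```text
clock: 11.35
position: [555.0, 156.2, 179.2]
ee_rot: [0.683, -0.534, 0.393, 0.307]
contact_force: [0.3, 0.4, -1.9]
gripper_width: 15.3
grasp_force: 59.4
```

Request:
{"op": "step_arm", "data": {"motion": [{"slide": [0, 0, 0], "dr": [0, 0, 0], "jaw": 5}, {"slide": [0, 0, 0], "dr": [0, 0, 0], "jaw": 5}, {"slide": [0, 0, 0], "dr": [0, 0, 0], "jaw": 5}, {"slide": [0, 0, 0], "dr": [0, 0, 0], "jaw": 5}, {"slide": [0, 0, 0], "dr": [0, 0, 0], "jaw": 5}, {"slide": [0, 0, 0], "dr": [0, 0, 0], "jaw": 5}, {"slide": [0, 0, 0], "dr": [0, 0, 0], "jaw": 5}, {"slide": [0, 0, 0], "dr": [0, 0, 0], "jaw": 5}]}}

```text
clock: 12.35
position: [554.6, 156.7, 178.9]
ee_rot: [0.683, -0.533, 0.394, 0.308]
contact_force: [0.7, 0.3, -1.9]
gripper_width: 15.1
grasp_force: 59.4
```

```bash
python3 - <<'E'
from pour import *
print(arm.read_state()['joints'].round(2))
i=optics.get_image('side')[200:400,220:420];j=optics.get_image('top')[170:300,150:320]
a=cv2.resize(i,(400,400));b=cv2.resize(j,(400,306));c=np.zeros((400,800,3),np.uint8);c[:,:400]=a;c[:306,400:]=b;cv2.imwrite('pics/p1.png',c)
for f in(45,30,15,0): plan(*pose(f,(-5,-50,125)))
E
```

```text
[ 0.87  0.59 -0.44  0.8  -1.4  -1.13]
t 12.45 slide [31.6 -0.5 14.1] dr [ 0.01 -1.88 -0.  ] F [ 0.1  0.4 -1.6]
t 12.45 slide [37.7 -0.5 31.5] dr [ 0.01 -3.75 -0.  ] F [ 0.1  0.4 -1.6]
t 12.45 slide [39.  -0.5 50. ] dr [ 0.   -5.63 -0.01] F [ 0.1  0.4 -1.6]
t 12.45 slide [35.5 -0.5 68.1] dr [ 0.   -7.5  -0.01] F [ 0.1  0.4 -1.6]
```

View pics/p1.png

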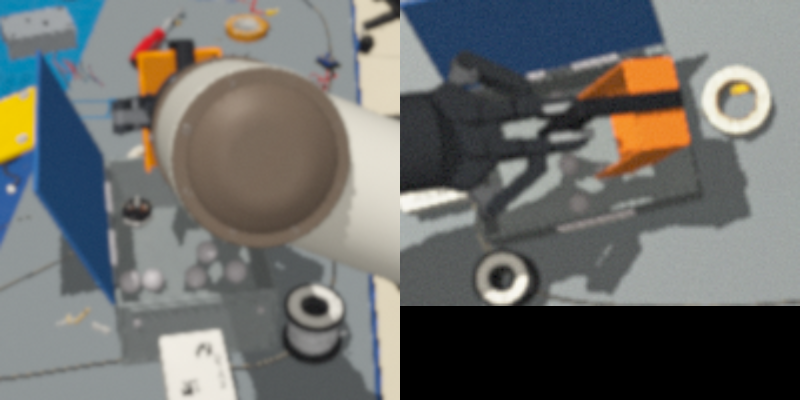

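The side view shows at least five balls in the bin, at about (130,280), (152,280), (197,277), (235,271) and (206,253). The sixth may be hidden behind the arm. To be sure, I'll tip further with a small shake.

Request:
{"op": "step_arm", "data": {"motion": [{"slide": [-7, 0, -6], "dr": [0, 0.95, 0], "jaw": 5}, {"slide": [-14, 0, -12], "dr": [0, 1.9, 0], "jaw": 5}, {"slide": [-8, 0, -14], "dr": [0, 1.9, 0], "jaw": 5}, {"slide": [-14, 0, -12], "dr": [0, 1.9, 0], "jaw": 5}, {"slide": [-14, 0, -12], "dr": [0, 1.9, 0], "jaw": 5}, {"slide": [-14, 0, -12], "dr": [0, 1.9, 0], "jaw": 5}, {"slide": [-7, 0, -6], "dr": [0, 0.95, 0], "jaw": 5}, {"slide": [0, 0, 0], "dr": [0, 0, 0], "jaw": 5}]}}

```text
clock: 13.45
position: [554.7, 156.7, 179.0]
ee_rot: [0.684, -0.533, 0.393, 0.306]
contact_force: [1.1, -0.4, -1.5]
gripper_width: 15.0
grasp_force: 59.4
```

Request:
{"op": "step_arm", "data": {"motion": [{"slide": [16, 0, 7], "dr": [0, -0.95, 0], "jaw": 5}, {"slide": [32, 0, 14], "dr": [0, -1.9, 0], "jaw": 5}, {"slide": [35, 0, 23], "dr": [0, -2.8, 0], "jaw": 5}, {"slide": [38, 0, 31], "dr": [0, -3.75, 0], "jaw": 5}, {"slide": [39, 0, 40], "dr": [0, -4.7, 0], "jaw": 5}, {"slide": [39, 0, 50], "dr": [0, -5.6, 0], "jaw": 5}, {"slide": [37, 0, 59], "dr": [0, -6.55, 0], "jaw": 5}, {"slide": [36, 0, 68], "dr": [0, -7.5, 0], "jaw": 5}]}}

```text
clock: 14.45
position: [572.3, 81.6, 176.8]
ee_rot: [0.788, -0.615, -0.002, -0.001]
contact_force: [-0.1, -0.1, -1.8]
gripper_width: 15.2
grasp_force: 59.2
```

```bash
python3 - <<'E'
from pour import *
S=arm.read_state();print(S['position'],S['contact_force'].round(2),S['joints'].round(2))
plan((520,-50,150),down(-45))
plan((520,-50,67),down(-45))
E
```

```text
[572.27919294  81.64804266 176.81548435] [-0.12 -0.08 -1.8 ] [ 0.42  0.35 -0.19 -0.01 -1.03 -0.17]
t 14.45 slide [115.1  82.7  26.3] dr [-0.01  0.03 -3.87] F [-0.1 -0.1 -1.8]
t 14.45 slide [115.5  82.7 109.3] dr [-0.01  0.03 -3.87] F [-0.1 -0.1 -1.8]
```

Request:
{"op": "step_arm", "data": {"motion": [{"slide": [20, 5, 0], "dr": [0, 0.03, 0], "jaw": 5}, {"slide": [45, 15, 0], "dr": [0, 0.03, 0], "jaw": 5}, {"slide": [70, 25, 0], "dr": [0, 0.03, 0], "jaw": 5}, {"slide": [95, 35, 0], "dr": [0, 0.03, 0], "jaw": 5}, {"slide": [120, 45, 5], "dr": [0, 0.03, 0], "jaw": 5}, {"slide": [135, 55, 15], "dr": [0, 0.03, 0], "jaw": 5}, {"slide": [150, 60, 25], "dr": [0, 0.03, 0], "jaw": 5}, {"slide": [150, 60, 30], "dr": [0, 0.03, 0], "jaw": 5}]}}

```text
clock: 15.45
position: [550.7, -78.8, 145.0]
ee_rot: [0.788, -0.616, 0.001, 0.002]
contact_force: [0.5, 0.3, -1.9]
gripper_width: 14.9
grasp_force: 59.2
```

```bash
cat > count.py <<'E'
from pour import *
S=arm.read_state();print(S['position'],S['contact_force'].round(2))
for n,s in(('side',6),('top',6)):
    g=optics.get_image(n); c=[proj(n,B(x,y,10)) for x in(-61,61) for y in(-91,91)]
    lo=np.floor(np.min(c,0)).astype(int)-3;hi=np.ceil(np.max(c,0)).astype(int)+3
    k=cv2.resize(cv2.cvtColor(g[lo[1]:hi[1],lo[0]:hi[0]],cv2.COLOR_BGR2GRAY),None,fx=s,fy=s,interpolation=cv2.INTER_CUBIC)
    r=np.linalg.norm(proj(n,B(10,0,10))-proj(n,B(0,0,10)))*s
    C=cv2.HoughCircles(cv2.GaussianBlur(k,(0,0),3),cv2.HOUGH_GRADIENT,1,1.5*r,param1=40,param2=13,minRadius=int(.75*r),maxRadius=int(1.3*r))
    print(n,round(r))
    if C is None: continue
    for u,v,q in C[0]:
        p=ray(n,(lo[0]+u/s,lo[1]+v/s),13.5+4)-B(0,0,0);w=R.from_euler('z',-.246).apply(p)
        if abs(w[0])<70 and abs(w[1])<100: print(w[:2].round(),round(float(q)),k[int(v),int(u)])
E
python3 count.py
```

```text
[550.67886568 -78.7974732  144.95529879] [ 0.45  0.3  -1.85]
side 33
[ 37. -75.] 29 47
top 28
[42. 81.] 23 200
[-48.  87.] 33 87
```

```bash
cat > map.py <<'E'
from pour import *
def rect(n,F,x0,x1,y0,y1,z,st=4):
    g=cv2.cvtColor(optics.get_image(n),cv2.COLOR_BGR2GRAY)
    X=np.arange(x1,x0,-st);Y=np.arange(y1,y0,-st)
    m=np.array([[proj(n,F(x,y,z)) for y in Y] for x in X],np.float32)
    return cv2.remap(g,m[...,0],m[...,1],cv2.INTER_LINEAR)
def show(a):
    lo,hi=np.percentile(a,2),np.percentile(a,99);print(int(lo),int(hi))
    for r in a: print(''.join(' .:-=+*#%@'[int(np.clip((v-lo)/(hi-lo)*9.99,0,9))] for v in r.astype(float)))
if __name__=='__main__':
    show(rect('side',B,-64,64,-94,94,12)); show(rect('top',B,-64,64,-94,94,12))
E
python3 map.py
```

```text
83 237
:::::.......:-----:      .:-===------:.    .:--
......:.....:-:...::::.                    ....
.....::::..::=:  :----:.                     ..
:..:..:-=:.-==:  :-====:               :-.     
:.::...:-:.:--:...-=+*+-...............::      
.......::..:-===-..-=====--=========----.      
.:..:......:-====-=+**+==============---     .:
:::::..:...:-===--+###*+=============--:      .
%%%#:......---=-:-+*###+==============-:.    . 
@@@%-......:-==-.:=+***+===============-:.     
@@@%-:::...:-===-.:-=====================--:...
@@@%-::::..:=====---========================-::
@@@%=::::..:-===============================-::
@@@%-:::...:--==============================-::
@@@%-:.:...:-===============================-::
@@@%=:.:...:-=======+=======================:::
+@@@=:::...:-==---+*#*+=====================-::
*@@%=:::...:--=-:=*#%%*+====================-::
#@@@=:::...:-==-:=+###*+====================-::
@@@@+:::...:-===::=+**+=-=++++==============-::
@@@%=::::..:-===-::-===--+*###+=============:::
=+==::::...:--========-:-+##%#*+============-::
::::.::::..:-==========::=**##*======
[... 1285 characters left out ...]
+++*##%%%%%%%%%%%%%%%%###***
  ..++++*+++**+:-====+*##%%%%%%%%%%%%%%%%###***
  .:+*++*++++++:.----+*##%%%%%%%%%%%%%%%####**+
  ..=*+*++++++*+--::-+*##%%%%%%%%%%%%%%%###***+
 ...+++++*+*++++++===+##%%%%%%%%%%%%%%%%###**++
  .:+*+++*+++++++++++*##%%%%%%%%%%%%%%%%###**++
  .:+*+**++++++++++++*##%%%%%%%%%%%%%%%#####*++
 ..:+*+**++++++++++++###%%%%%%%%%%%%%%%####***+
  .:+***++++++++++++*##%%%%%%%%%%%%%%%%###****+
  ..+**++*++++++*+***##%%%%%%%%%%%%%%%%####***+
  ..+*++*+++*+++++***##%%%%%%%%%%%%%%%####***++
 ...=*+++++++++++++*###%%%%%%%%%%%%%%%####***++
:--:=+++++++++++++=*##%%%%%%%%%%%%%%%%####***++
------=-----------=*###%%%%%%%%%%%%%%%#####**++
              ::--+*##%%%%%%%%%%%%%%%%####***++
```

Six balls are accounted for: five in the side map and a corner one in the top map. I'll set the scoop down and recheck with the arm away.

Request:
{"op": "step_arm", "data": {"motion": [{"slide": [0, 0, 15], "dr": [0, -0.03, 0], "jaw": 5}, {"slide": [0, 0, 32], "dr": [0, -0.03, 0], "jaw": 5}, {"slide": [0, 0, 48], "dr": [0, -0.03, 0], "jaw": 5}, {"slide": [0, 0, 60], "dr": [0, -0.03, 0], "jaw": 5}, {"slide": [0, 0, 68], "dr": [0, -0.03, 0], "jaw": 5}, {"slide": [0, 0, 73], "dr": [0, -0.03, 0], "jaw": 5}, {"slide": [0, 0, 76], "dr": [0, -0.03, 0], "jaw": 5}, {"slide": [0, 0, 77], "dr": [0, -0.03, 0], "jaw": 5}]}}

```text
clock: 16.65
position: [551.7, -78.3, 69.2]
ee_rot: [0.788, -0.615, 0.0, -0.0]
contact_force: [0.5, -0.1, -2.3]
gripper_width: 15.2
grasp_force: 59.2
```

Request:
{"op": "step_arm", "data": {"motion": [{"slide": [0, 0, 1], "dr": [0, 0, 0], "jaw": 5}, {"slide": [0, 0, 2], "dr": [0, 0, 0], "jaw": 5}, {"slide": [0, 0, 2.5], "dr": [0, 0, 0], "jaw": 5}, {"slide": [0, 0, 2.5], "dr": [0, 0, 0], "jaw": 5}, {"slide": [0, 0, 2.5], "dr": [0, 0, 0], "jaw": 5}, {"slide": [0, 0, 2.5], "dr": [0, 0, 0], "jaw": 5}, {"slide": [0, 0, 2.5], "dr": [0, 0, 0], "jaw": 5}, {"slide": [0, 0, 2.5], "dr": [0, 0, 0], "jaw": 5}]}}

```text
clock: 17.65
position: [551.6, -78.2, 66.8]
ee_rot: [0.788, -0.615, 0.0, -0.0]
contact_force: [-1.7, 1.4, 1.4]
gripper_width: 15.0
grasp_force: 59.6
```

Contact with the mat (the force has turned positive). Release and rise.

Request:
{"op": "step_arm", "data": {"motion": [{"slide": [0, 0, 0], "dr": [0, 0, 0], "jaw": 25}, {"slide": [0, 0, 0], "dr": [0, 0, 0], "jaw": 45}, {"slide": [0, 0, 0], "dr": [0, 0, 0], "jaw": 60}, {"slide": [0, 0, -5], "dr": [0, 0, 0], "jaw": 60}, {"slide": [0, 0, -30], "dr": [0, 0, 0], "jaw": 60}, {"slide": [0, 0, -70], "dr": [0, 0, 0], "jaw": 60}, {"slide": [0, 0, -120], "dr": [0, 0, 0], "jaw": 60}, {"slide": [0, 0, -170], "dr": [0, 0, 0], "jaw": 60}]}}

```text
clock: 18.65
position: [551.3, -78.4, 238.5]
ee_rot: [0.788, -0.615, 0.0, -0.0]
contact_force: [0.9, 0.3, -0.0]
gripper_width: 60.1
grasp_force: 0.0
```

Request:
{"op": "step_arm", "data": {"motion": [{"slide": [40, 10, 0], "dr": [0, 0, 0], "jaw": 60}, {"slide": [80, 20, 0], "dr": [0, 0, 0], "jaw": 60}, {"slide": [130, 40, 0], "dr": [0, 0, 0], "jaw": 60}, {"slide": [180, 60, 0], "dr": [0, 0, 0], "jaw": 60}, {"slide": [230, 80, 0], "dr": [0, 0, 0], "jaw": 60}, {"slide": [280, 100, 0], "dr": [0, 0, 0], "jaw": 60}, {"slide": [330, 120, 0], "dr": [0, 0, 0], "jaw": 60}, {"slide": [360, 130, 0], "dr": [0, 0, 0], "jaw": 60}]}}

```text
clock: 19.65
position: [511.8, -461.5, 236.5]
ee_rot: [0.788, -0.616, -0.0, 0.0]
contact_force: [0.5, 1.0, 0.3]
gripper_width: 60.2
grasp_force: 0.0
```

```bash
python3 - <<'E'
from map import *
S=arm.read_state();print(S['position'],S['contact_force'].round(1),S['clock'])
show(rect('top',B,-64,64,-94,94,12))
F=frame(551.6,-78.2,np.radians(-75.9))
show(rect('top',F,-60,66,-50,50,8)); show(rect('side',F,-60,66,-50,50,42))
g=optics.get_image('top'); h=cv2.cvtColor(g,cv2.COLOR_BGR2HSV)
m=((h[...,0]>5)&(h[...,0]<18)&(h[...,1]>150)).astype(np.uint8);n,l,st,ce=cv2.connectedComponentsWithStats(m)
for k in range(1,n):
    if st[k,4]>80: print(ce[k].round(),st[k])
print(proj('top',F(-3,0,30)))
E
```

```text
[ 511.76156055 -461.53147546  236.46358228] [0.5 1.  0.3] 19.65
60 179
                                             -+
 ..................--......... ..............=*
 .::::::::::::.:::===-:::::::::::::::::::::..=+
 .-+-:::::::.::::-#%*=::...:::::::.::::::.   =*
 -%@*-:::::::.:::-*#*=:::::::::::.::::::  . .-+
 =@@#====-==+=-===++=:-++=-==+*+===+++=-  -= =*
 -#%*-+###%%%##%%%%%#=*%%####%%%#%%%%%#=  .. +#
 :+*=:=%%%%%%%%%%%@@@*#%%%%%%%%%%%%%%%%*     -+
 .::::*%%%%%%%%%%%@@%**%%%%%%%%%%%%%%%%#:    =#
 .::=*%%%%%%%%%%%##%*-=%%%%%%%%%%%%%%%%%*:  .=*
 .::#%%%%%%%%%%%%#+=-:=%%#%%%%%%%%%%%%%%%#*+*#*
 .::#%%%%%%%%%%%%%*---*%%#%%%%#%%%%%%%%%%%%%%%*
 .::*%%%%%%%%%%%%%%###%%%%%%%%#%%%%%%%%%%%%%%#*
 .::#%%%%%%%%%%%%%%%%%%%%%%%%%%%%%#%%%%%%%%%%%#
 .:-#@%%%%%%%%%%%%%%%%%%%%%%#%%%%%%%%%%%%%%%%#*
 ::=%%%%%%%%%%%%%%%%#%%%%%#%%%%%%%%%%%%%%%%%%%*
 .:-%%%%%%%%%%%%%%@@#*#%%%%%%%%%%%%#%%%%%%%%%#*
 .:-#%%%%%%%%%%%%%@@%+*%%%%%%%%%#%%%%%%%%%%%%#*
 .:-#%%%%%%%%%%%%%@@#==#%%%%%%%%%%%%%%%%%%%%%%*
 .:-#%%%%%%%%%%%%##*+:-#%%@%#%%%%%%%%%%%#%%%%#*
 .::#%%%%%%%%%%%%#*=::+%%@@@#*%#%%%%%%%%#%%%%%*
 .::#%%%%%%%%%%%%%%*=
[... 1760 characters left out ...]
**+#@%%%
%%###********+==+**+#@%%%
%%###********++++**+#@%%%
%%###*********+++**+#@%%%
%%###*********+++**+#@%%%
%%*#########**+++*++#@%%%
%%*###%%%%%%#*+++**+#@%%%
%%*##%@@@@@@%*+++**+#@%%%
##*##%@@@@@@@*+++**+#@%%%
***##@@@@@@@@#+++**+#@%%%
##*##@@@@@@@@#+++#*+#@%%%
%#*##@@@@@@@@*+++#*+#@%%%
%%*##%@@@@@@@*+++#*+*@%%%
%%*##%@@@@@@@*+++#*+#@%%%
%%*##%@@@@@@@*+++**+#@%%%
%%*##@@@@@@@@#+++**+#%%%%
%%*##%@@@@@@@*+++#*+#%%%%
[244.  19.] [ 184    0  114   36 2756]
[245.   6.] [237   0  17  14 181]
[487.   1.] [470   0  34   3  93]
[558.   1.] [540   0  39   5 119]
[628.   2.] [617   0  23   5 114]
[348. 238.] [ 322  216   54   44 1364]
[435. 252.] [429 238  18  25 122]
[350.44388168 236.78047707]
```

The top map shows six balls in the bin, an empty scoop standing square on the mat, and the arm well clear.

```bash
python3 -c "
from bench import arm
print(arm.job_done())"
```

```text
the job is handed in; nothing more can be done
None
```

The lid stands open on its stop, all six balls are in the bin and the empty scoop stands upright beside it; I handed the job in at about 20 s, and the hand-in gave no verdict.

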